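# Set the belt tension of a bench sander with the right spacer block

## Robot

A 7-joint arm with a two-finger parallel gripper is mounted at the origin on the work surface. World frame = base frame: x ahead of the robot, y to its left, z up, the work surface at z = 0. Lengths are in m, angles in rad, forces in N, time in s.
With the tool pointing down it reaches from about 0.4 to 0.85 m from the base axis. Payload 4.5 kg.
Tool frame: the origin (TCP) lies on the front face of the gripper's body, between the roots of the fingers; the fingertips stand 73 mm ahead of it and the grasp point (between the pads) lies 54 mm ahead of it (r.pinch_z is the z of the grasp point in the tool frame, in m); z points along the fingers, y is the line along which they close (so a half turn about z gives the same grasp; the last joint's range is limited). The gripper opens to 85 mm and grips with 20 to 120 N. Pads are 22 mm wide; open, the fingers measure 114 mm over their backs; the gripper's body (76 mm by 85 mm) begins 54 mm behind the grasp point. The pads swing forward as they close: fully open they stand 13 mm farther back than shut.
Start: joints at [-1.149, 0.689, -0.195, 1.565, 0.157, 0.902, -0.215], TCP at [0.236, 0.579, 0.304] pointing down, gripper open.
Joint ranges: [-3.01, 3.01], [-0.46, 2.08], [-1.47, 1.51], [0.13, 2.56], [-1, 4.14], [0.04, 2.09], [-2.66, 2.66]. Speed limits (rad/s): [2.57, 2.57, 3.14, 3.14, 3.14, 3.14, 3.14].

## Interface

Orientations are given as [roll, pitch, yaw] about the fixed x, y, z axes, in that order (R = Rz(yaw) Ry(pitch) Rx(roll)).
In Python, from plant import r, kin, optics, job gives the robot as it stands. Calls block until the motion is done:
- r.reach(position, orientation): joint-space move of the TCP to a pose.
- r.move_l(position, rot=None, vel=0.15, force_limit=None): straight line of the TCP; rot=None keeps the orientation; vel is the mean speed in m/s. With force_limit (N) it stops when the force on the tool has changed by that much, and returns True; else False.
- r.set_joints(angles): joint-space move.
- r.gripper_open() and r.close(): open the fingers fully, or close them until they stop; the grip force is fixed at half the most.
- r.hold(seconds).
- kin.inverse_kinematics(position, orientation): joint angles nearest the present ones, or None.
- r.get_obs(): the state.
- optics.camera(name): name is "scene" or "top" or "wrist"; returns a dict with "image" (384x512x3 uint8, red, green, blue), "depth" (384x512 float32, m along the optical axis (not along the pixel's ray), 0 where there is no reading), "mtx" (3x3 intrinsics, pixels), "extrinsics" (4x4, takes a point from camera to world coordinates). Camera axes: x right, y down, z forward; pixel columns grow to the right and rows downward; lengths in m; the calibration is good to about 2 mm. A picture is of the moment at which its call begins.
A pose or a line that the arm cannot do raises r.MotionError and nothing moves.
- job.finish_job(): hands the job in; it is judged then, once.
The state is a dict: "time": time; "q": joint angles; "qvel": joint speeds; "effort": joint torques, N m; "ee_pos": TCP position; "tcp_rot": TCP orientation; "force": force on the tool from outside, world axes, zero at the start; "wrist_torque": the same for the moment, N m; "grip_width": finger opening in m; "gripper_force": force on a finger pad.
Only numpy, scipy, OpenCV 4.12 (cv2) and the standard library are available. Lean on these libraries where they do the work, as an engineer would, in place of code of your own. Each camera call takes 0.05 s, during which the arm holds its last target. There are 200 camera calls.

## Task

Set the belt tension of the little bench sander: find by trying the spacer block that, standing upright and square on the deck between the black stop and the orange roller of the sprung tensioner arm, holds the red pointer inside the green band of the scale, and leave it there. The blocks you do not use must end standing upright on their plywood board; leave the other things on the bench where they are.

Things in the scene. Friction and masses are not known exactly. Their poses are not given: they have to be found in the camera images.
- sander: Bench belt sander, fixed. Origin: on the table, right under the point of the roller that a block touches when the pointer is mid-green. Grey deck plate: x -100..80, y -140..310 mm, top at z = 12 mm. +x: direction in which the tensioner arm is pushed; +y: along the arm to its pivot and the blue cover (x -75..75, y 175..305 mm, up to 102 mm above the table).
- mark (a point): Point on the deck's top (z = 12 mm) at the sander's x = y = 0: the roller's contact face is here when the pointer is mid-green. Axes as the sander. The block goes here: thickness along x, standing on the deck, centred on y = 0, its back on the stop's face, its front on the roller.
- stop_track (a point): Deck-top point at sander x = -63, y = 0, middle of the stop's slot. The black steel stop, fixed on the deck, is 40 mm long (x), 24 mm wide (y), 22 mm high above the deck, flat face towards +x. It is set differently each time, not reported: its face is anywhere from x = -27.5 to -43.5 mm of the sander. The stop does not move when pushed.
- pivot (a point): Upright pivot of the arm, on the deck's top at sander x = 9, y = 130 mm. Boss 28 mm wide, 19 mm high above the deck. From it a flat bar (14 mm wide, top 10 mm above the deck) and the red pointer run to -y, under a held block's fingers. Spring: about 2 N of push at the roller at rest, 4 N mid-green, 6 N at the end.
- roller (a point): Centre of the top of the upright orange roller post on the arm: 18 mm diameter, 4 to 48 mm above the deck, 130 mm from the pivot; moves with the arm. A held block can push its upper part in +x with the block's lower edge just above the stop (22 mm), until its back clears the stop and it can go down to the deck; the spring then presses it on the stop.
- scale (a point): Middle of the green band on the white scale plate, which lies flat on the deck at its -y end (sander x = 9, y = -84 mm). The red pointer's tip swings over it. Black ticks every 0.05 rad from 0; green band 0.142 to 0.198 rad.
- tensioner (a joint): Angle of the sprung arm, rad, as shown by the red pointer: 0 rest, 0.38 end of travel, green band 0.142 to 0.198 (middle 0.170); grows as the roller is pushed to the sander's +x; the spring returns it towards 0. The roller's contact face is at sander x = 130 mm * sin(angle - 0.17): 1 mm is about 0.0077 rad.
- rack: Plywood board on the table, fixed, 250 (x) x 100 (y) x 12 mm; origin: centre of its underside. The four blocks stand on it in a row along its x axis, about 54 mm apart, in any order.
- block28: Yellow spacer block, 28 mm thick (its x), 40 mm long (its y), 60 mm tall, upright, loose, under 0.12 kg; origin: centre of its underside. Grip it across its 40 mm length.
- block33: Blue spacer block, 33 mm thick (its x), 40 mm long (its y), 60 mm tall, upright, loose, under 0.12 kg; origin: centre of its underside. Grip it across its 40 mm length.
- block38: Red spacer block, 38 mm thick (its x), 40 mm long (its y), 60 mm tall, upright, loose, under 0.12 kg; origin: centre of its underside. Grip it across its 40 mm length.
- block43: White spacer block, 43 mm thick (its x), 40 mm long (its y), 60 mm tall, upright, loose, under 0.12 kg; origin: centre of its underside. Grip it across its 40 mm length.
- glue: White glue bottle with orange cap, 48 mm diameter, 140 mm tall, loose bystander (leave alone); origin: centre of its underside.
- bowl: Black mixing bowl, 100 mm wide, 60 mm high, loose bystander (leave alone); origin: centre of its underside.
- driver: Screwdriver lying on the table; origin under the tool, loose bystander (leave alone).
- foam1: Yellow foam offcut 40 x 30 x 25 mm, loose bystander (leave alone); origin: centre of its underside.
- foam2: Yellow foam offcut 30 x 30 x 30 mm, loose bystander (leave alone); origin: centre of its underside.
Not all that is in view belongs to the job. What is meant by the block33 is not pink or purple, and is the smaller of those in its own colour.

How it is judged:
By the outcome, as a careful person would: the job done as asked, in the order asked, and still so for the second after the job is handed in, with the robot touching nothing.
It also fails if it takes over 72 s, if anything falls off the work surface, if the arm or the gripper's body presses on something with over 40 N, if the wrist force passes 120 N, or if a joint passes its speed limit or range.

## Working session

There is one attempt and no reset: what is moved stays moved. The work goes in short steps, each a Python script; the robot and the scene stay as the last script left them, time stands still between calls to the robot, and variables do not carry over. Pictures are saved under pics/ and viewed, at most 10 in all, crops included, and the job is handed in when it is done.

```bash
mkdir -p pics; ls; python3 - <<'E'
from plant import r,kin,optics,job
import cv2,numpy as np
for n in ["scene","top"]:
    c=optics.camera(n); np.savez(f"{n}.npz",**c); cv2.imwrite(f"pics/{n}0.png",c["image"][:,:,::-1])
    print(n,c["mtx"].tolist(),c["extrinsics"].round(3).tolist())
o=r.get_obs();print(o["time"],o["tcp_rot"],o["ee_pos"],o["grip_width"],r.pinch_z)
E
```

```text
pics
scene [[376.00551696814796, 0.0, 254.8093847669924], [0.0, 376.00551696814796, 186.6638196894928], [0.0, 0.0, 1.0]] [[0.757, 0.383, -0.529, 1.064], [0.653, -0.47, 0.594, -0.621], [-0.021, -0.795, -0.606, 0.683], [0.0, 0.0, 0.0, 1.0]]
top [[419.7986931165861, 0.0, 260.43880471213333], [0.0, 419.7986931165861, 198.18231336777953], [0.0, 0.0, 1.0]] [[0.007, -0.979, 0.202, 0.282], [-1.0, -0.006, 0.006, -0.018], [-0.004, -0.202, -0.979, 1.302], [0.0, 0.0, 0.0, 1.0]]
0.1 [-3.13994240e+00  1.07104516e-04  2.75378420e+00] [0.23620819 0.57816068 0.3031447 ] 0.08543499239324061 0.0539
```

View pics/top0.png

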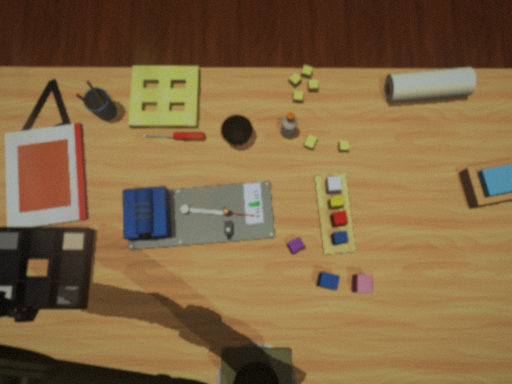

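View pics/scene0.png

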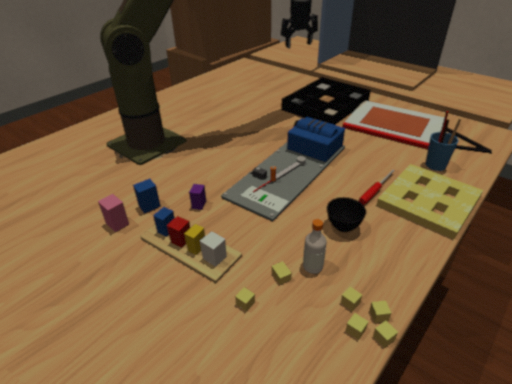

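```bash
cat > h.py <<'E'
import numpy as np,cv2
def cloud(c):
    d=c["depth"];K=c["mtx"];E=c["extrinsics"]
    v,u=np.mgrid[:d.shape[0],:d.shape[1]]
    P=np.stack([(u-K[0,2])/K[0,0]*d,(v-K[1,2])/K[1,1]*d,d],-1)
    return P@E[:3,:3].T+E[:3,3]
def ray(c,u,v,z):
    "pixel -> world point on plane z"
    K=c["mtx"];E=c["extrinsics"]
    D=E[:3,:3]@np.array([(u-K[0,2])/K[0,0],(v-K[1,2])/K[1,1],1.]);o=E[:3,3]
    return o+D*(z-o[2])/D[2]
def proj(c,p):
    E=c["extrinsics"];q=E[:3,:3].T@(np.asarray(p)-E[:3,3]);q=c["mtx"]@q
    return q[:2]/q[2]
E
python3 - <<'E'
from h import *
c=dict(np.load("top.npz"));P=cloud(c);hsv=cv2.cvtColor(c["image"],cv2.COLOR_RGB2HSV);z=P[...,2];H,S,V=[hsv[...,i] for i in range(3)]
def comps(m,name,amin=15):
    n,l,st,ce=cv2.connectedComponentsWithStats(m.astype(np.uint8))
    for i in range(1,n):
        if st[i,4]>=amin:
            p=P[l==i]; r=cv2.minAreaRect((p[:,:2]*1000).astype(np.float32))
            print(name,ce[i].round(),st[i,4],"rect",np.round(r[0],1),np.round(r[1],1),round(r[2],1),"zmed",np.median(p[:,2]).round(4))
v,u=np.mgrid[:384,:512]
print("tab z",np.median(z[250:300,150:250]))
comps((S<70)&(z>.004)&(z<.02)&(v>170)&(v<260)&(u>110)&(u<290),"deck",200)
comps((z>.06)&(u>115)&(u<180)&(v>180)&(v<245),"cover",100)
comps((z>.005)&(z<.02)&(u>300)&(u<360)&(v>165)&(v<260),"rack",100)
comps((z>.058)&(z<.085)&(u>300)&(u<380)&(v>165)&(v<300),"blk")
comps((z>.024)&(u>175)&(u<290)&(v>170)&(v<255),"deckstuff",4)
# crop enlarged
cv2.imwrite("pics/crop1.png",cv2.resize(c["image"][165:260,110:370,::-1],None,fx=3,fy=3,interpolation=cv2.INTER_CUBIC))
E
```

```text
tab z 0.0007155173350658073
deck [217. 215.] 5557 rect [497.7 177. ] [182.6 446.5] 5.1 zmed 0.0131
cover [145. 213.] 2283 rect [442.7 184.2] [482.5 182.2] 72.2 zmed 0.0843
rack [334. 216.] 1690 rect [ 505.5 -242.3] [256.5 107.5] 4.9 zmed 0.0128
blk [334. 184.] 204 rect [ 582.8 -232.8] [41.7 41. ] 3.4 zmed 0.0728
blk [337. 201.] 139 rect [ 528.8 -238.8] [28.3 39.9] 8.8 zmed 0.0731
blk [339. 218.] 189 rect [ 479.1 -246.3] [37.7 40.3] 10.3 zmed 0.0726
blk [340. 237.] 166 rect [ 422.3 -246.1] [33.  40.9] 8.8 zmed 0.0727
blk [302. 245.] 15 rect [ 398.5 -134.2] [ 6.2 17.6] 89.7 zmed 0.061
blk [329. 281.] 283 rect [ 295.6 -208.8] [51.5 42.2] 76.6 zmed 0.0773
blk [364. 284.] 298 rect [ 288.  -307.6] [42.  51.8] 85.8 zmed 0.0792
deckstuff [184. 209.] 67 rect [398.6 110.3] [345.7  25.9] 45.8 zmed 0.0312
deckstuff [196. 210.] 4 rect [507.6 186. ] [3.6 6.6] 81.5 zmed 0.0271
deckstuff [202. 211.] 10 rect [504.8 169.3] [15.4  9.5] 16.4 zmed 0.0258
deckstuff [226. 212.] 40 rect [497.7  99.7] [15.3 28.5] 1.9 zmed 0.059
deckstuff [207. 212.] 6 rect [501.9 154.3] [8.8 8.7] 45.8 zmed 0.0247
deckstuff [213. 211.] 4 rect [503.8 134.6] [7.5 4.3] 45.4 zmed 0.0257
deckstuff [217. 212.] 4 rect [500.4 123.4] [6.9 2.1] 48.0 zmed 0.0251
deckstuff [228. 228.] 109 rect [373.3  47.1] [220.9  33.5] 26.9 zmed 0.0348
deckstuff [288. 245.] 13 rect [399.4 -94.1] [15.7  5.5] 5.0 zmed 0.0551
```

View pics/crop1.png

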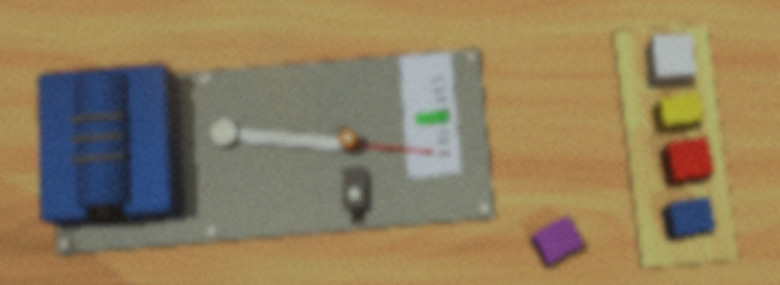

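```bash
python3 - <<'E'
from plant import r,kin,optics,job
from h import *
print([ (y,kin.inverse_kinematics([.5,.08,.3],[np.pi,0,y])) for y in (.09,.09-np.pi)])
for n,p in (("ws",[.49,.07,.30]),("wr",[.505,-.24,.30])):
    r.reach(p,[np.pi,0,.09-np.pi])
    c=optics.camera("wrist");np.savez(n,**c);cv2.imwrite(f"pics/{n}.png",c["image"][:,:,::-1])
    print(c["extrinsics"].round(3).tolist(),r.get_obs()["time"],r.get_obs()["ee_pos"])
a,b=[np.load(n+".npz")["image"] for n in("ws","wr")]
cv2.imwrite("pics/both.png",cv2.resize(np.vstack([a,b])[:,:,::-1],None,fx=.78,fy=.78))
E
```

```text
[(0.09, array([-0.53986935,  0.58428304,  0.46964626,  1.94343665, -0.39559372,
        0.70471033, -1.31220327])), (-3.0515926535897933, array([ 0.00260354,  0.55987687, -0.39622945,  1.91626417,  0.31391523,
        0.7258698 ,  1.08453532]))]
[[-0.091, 0.941, 0.326, 0.407], [0.996, 0.086, 0.031, 0.064], [0.001, 0.328, -0.945, 0.369], [0.0, 0.0, 0.0, 1.0]] 2.1917 [0.49009986 0.07119314 0.30009606]
[[-0.093, 0.941, 0.327, 0.422], [0.996, 0.087, 0.032, -0.245], [0.002, 0.328, -0.945, 0.369], [0.0, 0.0, 0.0, 1.0]] 3.425 [ 0.50580654 -0.23749659  0.30018386]
```

View pics/both.png

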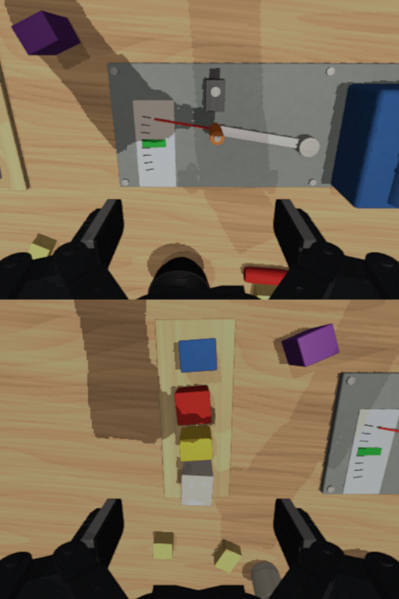

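```bash
python3 - <<'E'
from h import *
c=dict(np.load("ws.npz"));P=cloud(c);hsv=cv2.cvtColor(c["image"],cv2.COLOR_RGB2HSV);H,S,V=[hsv[...,i].astype(int) for i in range(3)];z=P[...,2]
v,u=np.mgrid[:384,:512]
def cen(m): 
    n,l,st,ce=cv2.connectedComponentsWithStats(m.astype(np.uint8));i=1+np.argmax(st[1:,4]);return ce[i],st[i,4],l==i
g=cen((H>45)&(H<75)&(S>150)&(u<240)&(v<260)); G=ray(c,*g[0],.0125); print("green",g[:2],G)
b=cen((z>.027)&(z<.036)&(u>360)&(u<420)&(v>160)&(v<210)); B=ray(c,*b[0],.031);print("boss",b[:2],B,np.median(P[b[2]],0))
d=(B-G)[:2];yaw=np.arctan2(-d[0],d[1]);R=np.array([[np.cos(yaw),-np.sin(yaw)],[np.sin(yaw),np.cos(yaw)]])
O=(B+G)[:2]/2-R@[.009,.023];print("baseline",np.hypot(*d),"yaw",yaw,"O",O)
L=lambda p:(np.asarray(p)[...,:2]-O)@R
# deck edges
m=(S<60)&(z>.004)&(z<.02)&(u<425);m=cen(m)[2]
top=[(x,np.where(m[:,x])[0].min()) for x in range(160,420,4)];bot=[(x,np.where(m[:,x])[0].max()) for x in range(165,415,4)];lef=[(np.where(m[y])[0].min(),y) for y in range(90,225,4)]
for nm,e,k in(("x-100",top,0),("x+80",bot,0),("y-140",lef,1)):
    q=np.array([L(ray(c,*p,.012)) for p in e])*1000
    f=np.polyfit(q[:,1-k],q[:,k],1);print(nm,np.median(q[:,k]),"slope",f[0], "at0",f[1])
s=(z>.030)&(z<.038)&(u>240)&(u<300)&(v>80)&(v<155);n=cen(s);q=L(P[n[2]])*1000;print("stop",n[:2],np.percentile(q,[1,5,50,95,99],axis=0).round(1).tolist())
o=(H<18)&(S>150)&(u>255)&(u<300)&(v>150)&(v<200);o=cen(o);q=L(P[o[2]&(z>.054)])*1000;print("roller",o[:2],np.percentile(q,[2,50,98],axis=0).round(1).tolist(),z[o[2]].max())
np.savez("pose",yaw=yaw,O=O)
cv2.imwrite("pics/z.png",cv2.resize(c["image"][80:260,150:420,::-1],None,fx=2.9,fy=2.9,interpolation=cv2.INTER_CUBIC))
# blocks
c=dict(np.load("wr.npz"));P=cloud(c);hsv=cv2.cvtColor(c["image"],cv2.COLOR_RGB2HSV);z=P[...,2]
m=(z>.066)&(z<.078)&(u>200)&(u<300)&(v<280)
n,l,st,ce=cv2.connectedComponentsWithStats(m.astype(np.uint8))
for i in range(1,n):
  if st[i,4]>100:
    p=np.array([ray(c,x,y,.072)[:2]*1000 for y,x in np.argwhere(l==i)],np.float32);print("blk",ce[i].round(),*[np.round(t,1) for t in cv2.minAreaRect(p)])
m=(z>.006)&(z<.018)&(u>195)&(u<310)&(v<260);n=cen(m);p=(P[n[2]][:,:2]*1000).astype(np.float32);print("rack",*[np.round(t,1) for t in cv2.minAreaRect(p)])
E
```

```text
green (array([196.32539683, 183.5       ]), np.int32(252)) [0.53143979 0.01173212 0.0125    ]
boss (array([396.09297913, 188.13851992]), np.int32(527)) [0.51095404 0.22495787 0.031     ] [0.51114056 0.22506577 0.03049361]
baseline 0.21420757459979 yaw 0.0957814156316828 O [0.51443777 0.0945897 ]
x-100 -99.07937805154094 slope 0.0043102712932859754 at0 -99.14205615111523
x+80 78.57750675920762 slope 0.005381122501653897 at0 78.44487235986864
y-140 -137.09897465482703 slope -0.005562963714502736 at0 -137.21987063722793
stop (array([275.6954262 , 121.98648649]), np.int32(962)) [[-80.4, -10.1], [-78.7, -9.1], [-61.3, 1.4], [-43.3, 12.3], [-41.5, 13.2]]
roller (array([274.83673469, 169.42274052]), np.int32(343)) [[-21.6, -4.8], [-15.5, 2.0], [-5.6, 10.4]] 0.369471885419601
blk [254.  71.] [ 424.1 -244.5] [32.7 39.7] 9.3
blk [248. 138.] [ 480.7 -244.7] [38.4 39.7] 10.0
blk [251. 191.] [ 529.5 -237.2] [29.3 39.7] 8.7
blk [252. 243.] [ 584.1 -231. ] [44.9 39.7] 2.6
rack [ 506.3 -239.6] [249.6 100.2] 5.7
```

View pics/z.png

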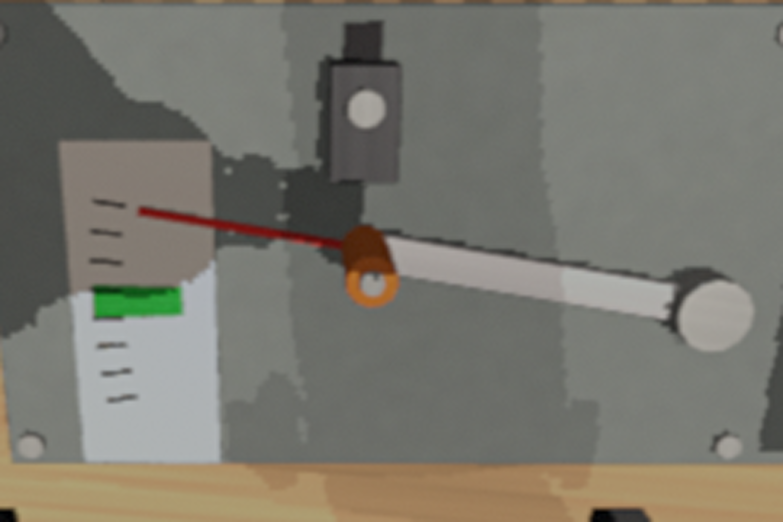

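```bash
cat >> h.py <<'E'
from plant import r,kin,optics,job
YS=.0915; O=np.array([.5144,.0950]); GZ=.042+.0539; ZD,ZR=.012,.012
def S(x,y=0.,z=0.):
    "sander mm -> TCP position for a block whose underside is z mm above the deck"
    c,s=np.cos(YS),np.sin(YS);p=O+np.array([c*x-s*y,s*x+c*y])/1e3
    return [p[0],p[1],ZD+z/1e3+GZ]
def rot(y): return [np.pi,0,y-np.pi]
def f(): o=r.get_obs();return np.round(o["force"],1),round(o["grip_width"],4),round(o["time"],1)
def pick(x,y,yaw):
    r.reach([x,y,.24],rot(yaw)); r.move_l([x,y,ZR+GZ],vel=.15); r.close()
    print("grip",f()); r.move_l([x,y,.24],vel=.2)
def insert(t,face):
    xc=face+t/2
    a=S(-22-t/2-6,0,26); r.reach([a[0],a[1],.24],rot(YS)); r.move_l(a,vel=.15)
    print("pre",f()); r.move_l(S(xc+3.5,0,26),vel=.06); print("pushed",f())
    print(r.move_l(S(xc+3.5,0,-1),vel=.05,force_limit=8),"down",f(),r.get_obs()["ee_pos"],S(xc+3.5))
def look(n):
    c=optics.camera("wrist");np.savez(n,**c);cv2.imwrite(f"pics/{n}.png",c["image"][:,:,::-1])
    c=optics.camera("scene");np.savez(n+"s",**c)
    cv2.imwrite(f"pics/{n}s.png",cv2.resize(c["image"][110:240,190:370,::-1],None,fx=4,fy=4,interpolation=cv2.INTER_CUBIC))
E
python3 - <<'E'
from h import *
pick(.584,-.2315,np.radians(3))
insert(43,-41)
look("ins1")
E
```

```text
grip (array([-0.6,  1. ,  4.8]), 0.0393, 5.4)
pre (array([ 0.2,  0.2, -1.1]), 0.0392, 8.4)
pushed (array([-4.4, -1.9, -0.4]), 0.0394, 9.1)
True down (array([-1. , -0.4,  6.7]), 0.0391, 9.6) [0.49774909 0.09423715 0.1082697 ] [np.float64(0.49846693128332575), np.float64(0.09353804197401669), 0.10790000000000001]
```

View pics/ins1s.png

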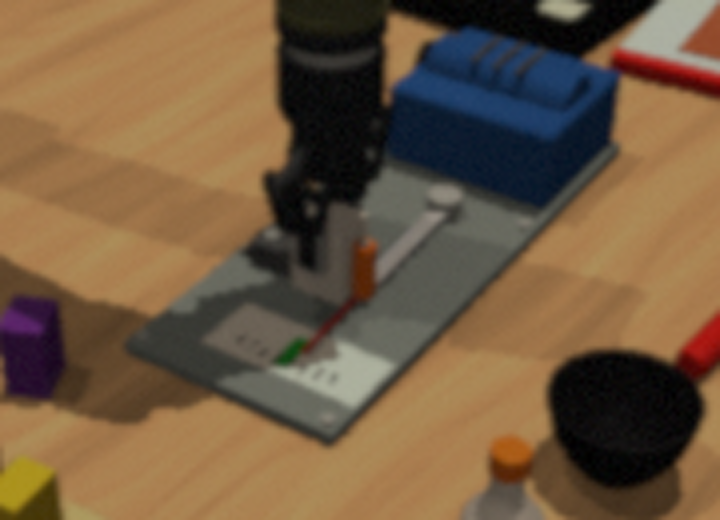

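```bash
python3 - <<'E'
from h import *
x=-41+21.5+3.5
r.move_l(S(x,0,.6),vel=.05); print(f())
print(r.move_l(S(x-8,0,.6),vel=.03,force_limit=7),f())
o=r.get_obs()["ee_pos"]; d=o[:2]-O; print("centre sander x",(d@[np.cos(YS),np.sin(YS)])*1e3)
r.gripper_open(); p=[*o[:2],.24]; r.move_l(p,vel=.2)
r.reach([.43,.08,.28],rot(YS)); print(f()); look("rel1")
cv2.imwrite("pics/rel1c.png",cv2.resize(np.load("rel1.npz")["image"][40:330,80:480,::-1],None,fx=2,fy=2,interpolation=cv2.INTER_CUBIC))
E
```

```text
(array([-4.4,  0.2,  6.1]), 0.0388, 10.0)
True (array([2., 1., 2.]), 0.0391, 10.2)
centre sander x -20.63873882766098
(array([-0.1, -0.2,  0.9]), 0.0854, 12.0)
```

View pics/rel1c.png

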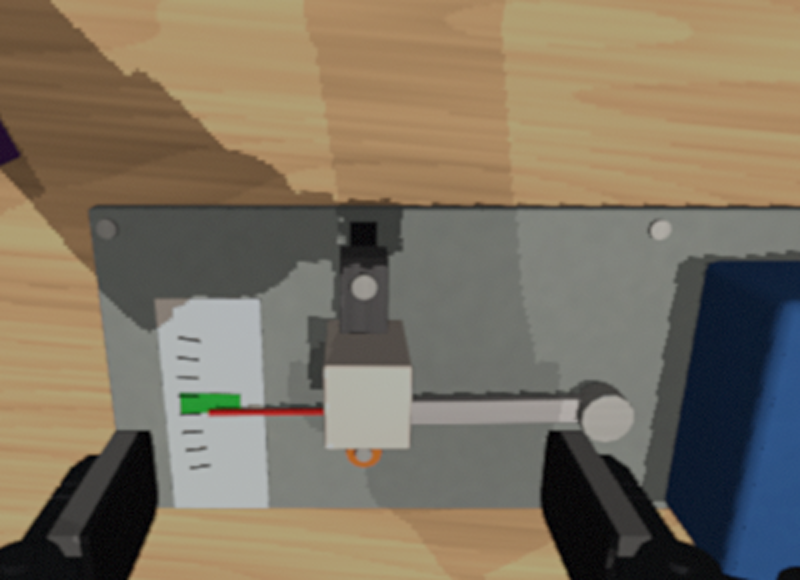

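```bash
cat >> h.py <<'E'
def pointer(n,pl=True):
    c=dict(np.load(n));P=cloud(c);hsv=cv2.cvtColor(c["image"],cv2.COLOR_RGB2HSV);H_,S_,V_=[hsv[...,i].astype(int) for i in range(3)];z=P[...,2]
    L=lambda p:(np.asarray(p)[...,:2]-O)@np.array([[np.cos(YS),-np.sin(YS)],[np.sin(YS),np.cos(YS)]])*1e3
    l=L(P); box=(l[...,1]<-23)&(l[...,1]>-110)&(abs(l[...,0]-9)<50)&(z<.04)
    red=((H_<8)|(H_>172))&(S_>150)&box; gr=(H_>45)&(H_<75)&(S_>150)&box; bos=(z>.027)&(z<.036)&(np.hypot(l[...,0]-9,l[...,1]-130)<18)
    zp=np.median(z[red]); 
    uv=lambda m,h:np.array([L(ray(c,x,y,h)) for y,x in np.argwhere(m)])
    R_,G_,B_=uv(red,zp),uv(gr,.0125),uv(bos,.031).mean(0)
    k=np.polyfit(R_[:,1],R_[:,0],1)
    yt=R_[:,1].min();far=R_[R_[:,1]<yt+25];ang=np.arctan2(far[:,0]-B_[0],B_[1]-far[:,1])
    gg=np.arctan2(G_[:,0]-B_[0],B_[1]-G_[:,1])
    print("zp",zp,"npix",len(R_),"boss",B_,"line angle",k[0]*-1,"pivot-based",ang.mean(),"green",gg.min(),gg.max(),gg.mean(),"=> angle",.17+ang.mean()-gg.mean(), .17-k[0])
E
python3 - <<'E'
from h import *
pointer("rel1.npz"); pointer("ws.npz"); 
c=dict(np.load("rel1.npz"));P=cloud(c);z=P[...,2];m=(z>.066)&(z<.078)
n,l,st,ce=cv2.connectedComponentsWithStats(m.astype(np.uint8))
for i in range(1,n):
  if st[i,4]>100 and abs(ce[i][0]-265)<40:
    p=np.array([ray(c,x,y,.072)[:2]*1000 for y,x in np.argwhere(l==i)],np.float32);print("blk",ce[i].round(),*[np.round(t,2) for t in cv2.minAreaRect(p)],np.median(z[l==i]))
E
```

```text
zp 0.018759518759228155 npix 137 boss [  8.15405238 129.79895051] line angle 0.015431165835698583 pivot-based 0.0169683612809716 green -0.01800981094251156 0.03300419031311115 0.004545626141251049 => angle 0.18242273513972057 0.1854311658356986
zp 0.019012530450340404 npix 134 boss [  8.4879786  129.73168399] line angle -0.17084850605538124 pivot-based -0.17020089990594622 green -0.020371925790775233 0.028060504551619226 0.004094568873907689 => angle -0.0042954687798539 -0.0008485060553812263
blk [264. 242.] [493.01  95.05] [44.04 39.74] 5.25 0.07164430917904474
```

```bash
python3 - <<'E'
from h import *
r.reach([.40,.35,.35],rot(YS)); c=optics.camera("top");np.savez("end",**c)
a=np.load("top.npz")["image"][60:300,110:390,::-1];b=c["image"][60:300,110:390,::-1]
cv2.imwrite("pics/end.png",cv2.resize(np.hstack([a,b]),None,fx=1.42,fy=1.42)); print(f())
E
```

```text
(array([-0.5,  1. , -0.4]), 0.0853, 13.2)
```

View pics/end.png

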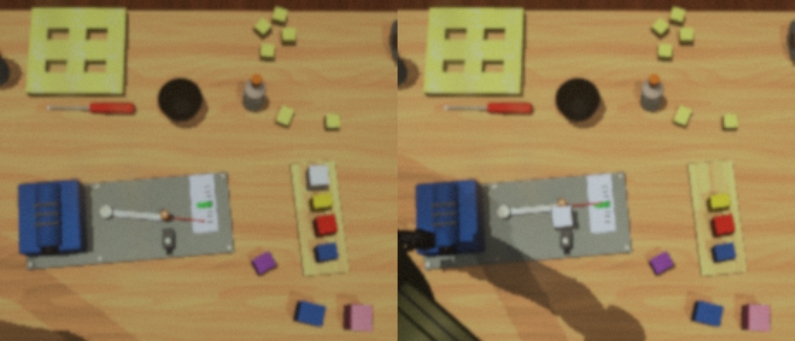

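The white block sits between the stop and the roller with the pointer in the green band. The other three blocks stand on the board and nothing else has moved.

```bash
python3 -c "
from plant import job
print(job.finish_job())"
```

```text
the job is handed in; nothing more can be done
None
```

The job is handed in: the white 43 mm block stands upright and square between the stop and the roller, and the pointer reads about 0.185 rad, inside the green band (0.142 to 0.198); it was the first block tried, the other three still stand on their board, and nothing else was moved.

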